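Clamp a vacuum nipple for its leak test with the capstan

ROBOT

A 6-joint arm with a two-finger parallel gripper is mounted at the origin on the work surface. World frame = base frame: x ahead of the robot, y to its left, z up, the work surface at z = 0. Lengths are in mm, angles in rad, forces in N, time in s.
With the tool pointing down it reaches from about 350 to 875 mm from the base axis. Payload 4.2 kg.
Tool frame: the origin (TCP) lies on the centre line of the jaws, within the pads' length; the fingertips stand 19 mm ahead of it and the grasp point (between the pads) is the TCP (tip_extent is the distance from the TCP to the fingertips, in mm); z points along the fingers, y is the direction in which the jaws open and shut (so a half turn about z gives the same grasp; the last joint's range is limited). The gripper opens to 87 mm and grips with 3 to 60 N. Pads are 19 mm wide; open, the fingers measure 117 mm over their backs; the gripper's body (75 mm by 190 mm) begins 51 mm behind the grasp point.
Start: joints at [1.57, 0.385, 0.008, 0, -1.194, -0.259], TCP at [160.523, 604.013, 241.55] pointing down, gripper open.
Joint ranges: [-3.14, 3.14], [-1.21, 2.06], [-1.07, 1.41], [-3.16, 2.05], [-2.99, -0.16], [-3.1, 3.1]. Speed limits (rad/s): [2.79, 2.79, 3.14, 3.14, 3.14, 3.14].

INTERFACE

Orientations are given as a rotation vector (axis times angle).
In Python, from workcell import * gives the robot as it stands. The module is installed in compiled form; this text tells all that it offers.
- The arm moves only by the shell command python3 -m jog 'ROWS' [FORCE]. ROWS is JSON, a list of rows, each a list of 7 numbers: the shift along the tool's x, y, z as a fraction of full scale, then the turn, a rotation vector about the tool's x, y, z as a fraction of full scale, then the closure, from 0 (fully open) to 1 (shut). A call has exactly 8 rows; each row shifts and turns the commanded pose from where the row before left it, along the tool's axes as they then stand; what a row does not reach is not made up. Full scale, the value 1, is 20 mm for a shift and 4 degrees for a turn. A row lasts 1/10 s, in which the tool goes at most 50 mm and 8.59 degrees, less where a joint would pass 70% of its speed; a pose out of reach is approached as far as the arm can. A call with a number of a shift or a turn outside -1 to 1 is refused whole. A call with a gripper value outside its range is refused whole. The fingers move at their own pace and stop on an object; FORCE is the grip in N (left out, the last holds). Time passes only in rows, so rows that do not move let the fingers close, or fill a call up. It gives the time, the measured TCP pose, the force and the opening at its end, in the units of the state.
- observe(): the state, without advancing time (a new reading comes with each control period).
- read_camera(name): name is "scene" or "top"; returns a dict with "img" (480x640x3 uint8, blue, green, red), "depth" (480x640 float32, mm along the optical axis (not along the pixel's ray), 0 where there is no reading), "fx", "fy", "cx", "cy" (pixels), "R" (3x3) and "t" (3): a world point X has camera coordinates R X + t. Camera axes: x right, y down, z forward; pixel columns grow to the right and rows downward; lengths in mm; the calibration is good to about 2 mm. A picture is of the moment at which its call begins.
- hand_in(): hands the job in, once; it reports no verdict.
The state is a dict: "t": time; "qpos": joint angles; "qvel": joint speeds; "effort": joint torques, N m; "position": TCP position; "tcp_rot": TCP orientation; "ft_force": force on the tool from outside, world axes, zero at the start; "wrist_torque": the same for the moment, N m; "gripper_width": finger opening in mm.
Only numpy, scipy, OpenCV 4.12 (cv2) and the standard library are available. Lean on these libraries where they do the work, as an engineer would, in place of code of your own. Each camera call takes 0.05 s, during which the arm holds its last target.

TASK

Lay the steel vacuum nipple from its rest into the V supports of the leak-test clamp and let go of it. Then push the capstan round, spoke after spoke, until the rubber pad presses the nipple against the stop with about 20 N, feeling for the load as it comes on and never crushing the seals with 45 N or more. Leave it clamped and the other things on the bench where they are.

Things in the scene. Friction and masses are not known exactly. Their poses are not given: they have to be found in the camera images.
- fixture: Leak-test clamp, bolted down: aluminium base 140 x 410 x 14 mm, long side along its own y (left-right seen by the robot; yaw within 0.2 rad), -x side towards the robot. Origin under its centre, z up. Gearbox and ram at the -y end, end wall with stop at the +y end, two V supports between (y 12..60 and 106..158 mm, tops 65 mm high), a 46 mm gap between them for the fingers.
- gearbox (a point): Top centre of the grey gearbox: fixture (-15, -110, 148) mm. Box x -60..30, y -160..-60, top z 148 mm. From it the ram moves towards +y along the clamp axis, 75 mm above the bench.
- end_wall (a point): Top centre of the end wall: fixture (0, 185, 105) mm; wall y 170..200. On it, facing the pad, a round rubber-faced stop disc 44 mm wide on an adjustable stem. The stop's face lies anywhere from y = 140 to 150 mm: it is left at a different setting each day and is not measured.
- bed (a point): Where the nipple's centre goes when laid into the V supports, tube along the fixture's y: on the clamp axis, fixture (0, 82, 75) mm, axes as the fixture. 8 mm either way along y is fine; the ram slides it up to the stop. Fully clamped its centre is at y = 90..100 mm.
- hub (a point): Centre of the capstan, fixture (-100, -115, 115) mm, in front of the gearbox; axes as the fixture. It turns about the fixture's x axis; the spokes sweep the y-z plane through this point. Upper spokes are reached from above: push one over, lift out, take the next. Hub 42 mm wide, 28 mm long.
- capstan (a joint): Capstan angle, rad; starts 0.6 to 1.85, range -0.3 to 6.5. Five steel spokes 72 deg apart, 10 mm rods; at 0 one points straight up. Grows as upper spokes are pushed towards the fixture's +y (to the stop); the pad advances 14 mm per rad. Friction takes a steady 0.5 Nm to turn it and holds it where left; each newton of clamping adds 0.014 Nm (0.78 Nm in all at 20 N).
- knob (a point): Centre of the 18 mm black ball, 95 mm from the hub axis (outer end 104 mm), of the spoke that points up at capstan angle 0; it travels round with the capstan. All five spokes have such a ball.
- pad: Black rubber pad on the end of the ram, 44 mm wide, 10 mm thick. Origin at the centre of its face, axes as the fixture; at capstan angle 0 the face is at fixture (0, -20, 75) mm. Spring-backed, 12 N per mm, so the force builds up over 2 to 4 mm of ram travel. Push slowly when judging it: after a brisk push stops, friction hides part of the load from the hand.
- nipple: Stainless vacuum nipple: straight tube 28 mm in diameter with a round flange 40 mm wide, 7 mm thick at each end, 100 mm long over all, 0.2 to 0.4 kg, both ends alike. Origin at its centre, own x along the tube. It starts lying level in its rest, axis 45 mm above the bench.
- rest: Plywood rest under the nipple, 130 x 70 mm, 35 mm high, fixed to the bench left of the clamp; two V blocks under the flanges, a 48 mm open gap between them. Origin at the centre of its underside, x along the nipple.
- meter: Bystander: red hand-held meter 85 x 170 x 38 mm, origin under its centre.
- wash_bottle: Bystander: white plastic bottle with orange cap, 72 mm wide, 170 mm high, origin under its centre.
- wrench: Bystander: steel wrench 170 mm long, beyond the rest.
- seal_ring: Bystander: aluminium ring 52 mm wide, 10 mm high.
- blank_flange: Bystander: steel blank flange 70 mm wide, 18 mm high.
- screwdriver: Bystander: screwdriver 180 mm long, lying near the robot on its right.
- glue_box: Bystander: small paper carton 45 x 130 x 30 mm.

How it is judged:
By the outcome, as a careful person would: the job done as asked, in the order asked, and still so for the second after the job is handed in, with the robot touching nothing.
It also fails if it takes over 72 s, if anything falls off the work surface, if the arm or the gripper's body presses on something with over 40 N, if the wrist force passes 120 N, or if a joint passes its speed limit or range.

## Working session

There is one attempt and no reset: what is moved stays moved. The work goes in short steps, Python scripts to look and compute and a shell command to move; the robot and the scene stay as the last step left them, time stands still between calls to the robot, and variables do not carry over. Pictures are saved under pics/ and viewed, and the job is handed in when it is done.

```bash
mkdir -p pics; ls; python3 - <<'E'
from workcell import *
import cv2
o=observe();print(o)
for n in("scene","top"):
    c=read_camera(n);cv2.imwrite(f"pics/{n}0.png",c["img"]);print(n,c["fx"],c["cx"],c["cy"],c["R"],c["t"])
E
```

```text
pics
{'t': 0.0, 'qpos': array([ 1.56960420e+00,  3.85555333e-01,  6.63958968e-03, -5.40116306e-04,
       -1.19396661e+00, -2.58557307e-01]), 'qvel': array([-0.0008928 ,  0.00067426, -0.00176636,  0.00012237,  0.00021406,
        0.00111821]), 'effort': array([ 1.67453356e-03, -3.90668643e+01,  1.87397236e+01,  4.21965256e+00,
        1.08461076e-02, -1.92873349e-04]), 'position': array([160.3751731 , 603.50189172, 240.45956414]), 'tcp_rot': array([ 3.11297877e+00, -4.06901297e-01, -3.61298576e-04]), 'ft_force': array([ 0.77439552, -0.00882636,  0.36509017]), 'wrist_torque': array([-0.00448775, -0.03528695, -0.03965947]), 'gripper_width': 87.09461516155464}
scene 515.2910506415309 323.10793410455466 234.79834555093683 [[-0.59032393  0.80712882 -0.00779273]
 [ 0.62325774  0.44966568 -0.6398051 ]
 [-0.51290101 -0.38254914 -0.76849769]] [ 340.31847735 -241.09627636 1613.94207445]
top 453.8360770110534 320.377919560243 243.2201882725204 [[-0.00550643 -0.99997829  0.0036184 ]
 [-0.99468962  0.00510535 -0.10279343]
 [ 0.10277273 -0.00416521 -0.99469614]] [ -17.66995402  547.28685717 1169.54794089]
```

View pics/scene0.png

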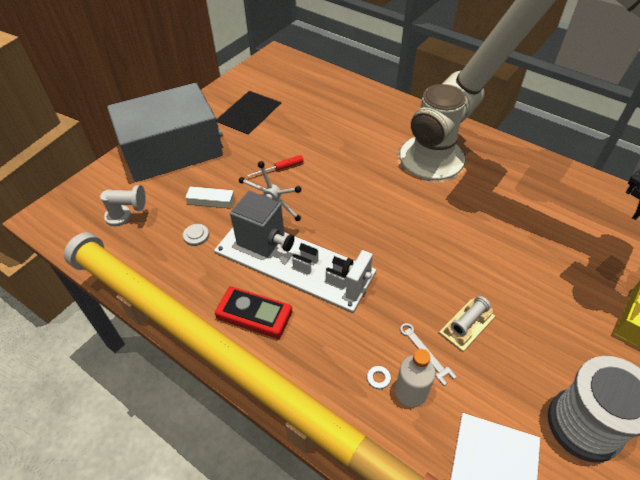

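View pics/top0.png

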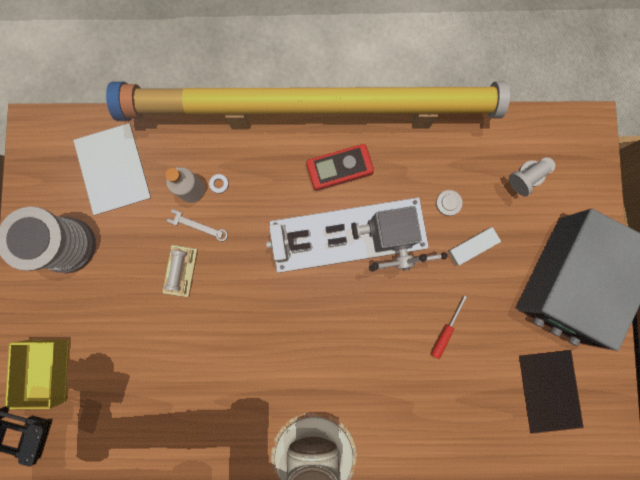

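```bash
python3 - <<'E'
import cv2
t=cv2.imread("pics/top0.png");s=cv2.imread("pics/scene0.png")
cv2.imwrite("pics/tc.png",cv2.resize(t[190:290,255:455],None,fx=4,fy=4,interpolation=cv2.INTER_CUBIC))
cv2.imwrite("pics/tr.png",cv2.resize(t[235:305,155:215],None,fx=8,fy=8,interpolation=cv2.INTER_CUBIC))
cv2.imwrite("pics/sc.png",cv2.resize(s[150:310,205:385],None,fx=4,fy=3.7,interpolation=cv2.INTER_CUBIC)[:592])
E
```

```text
(no output)
```

View pics/tc.png

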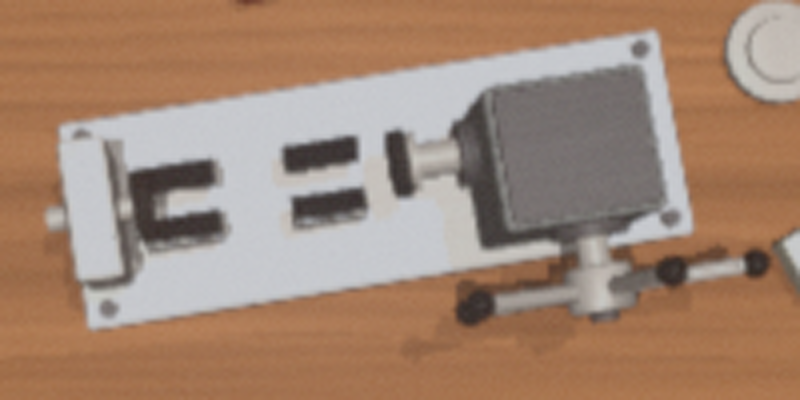

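View pics/tr.png

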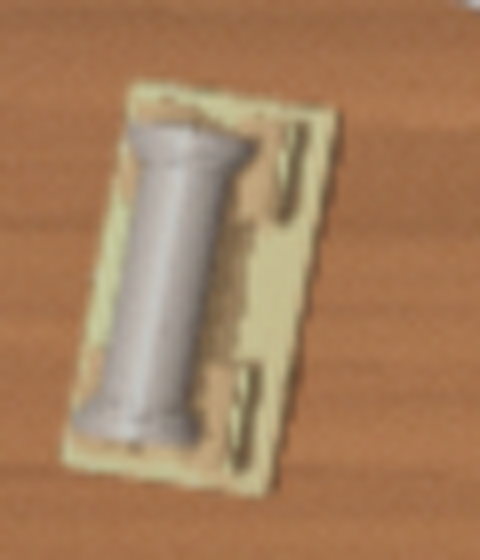

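View pics/sc.png

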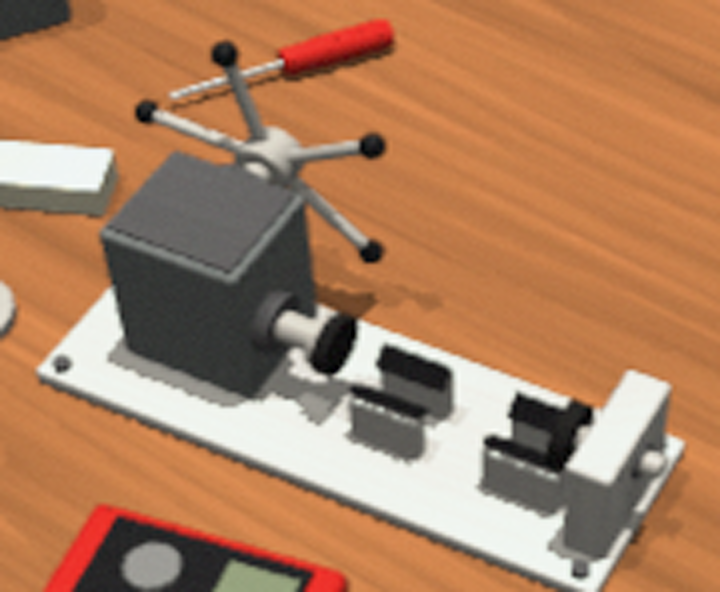

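```bash
cat > h.py <<'E'
import numpy as np, cv2
from workcell import *
def ray(c,u,v,z):
    d=c["R"].T@np.array([(u-c["cx"])/c["fx"],(v-c["cy"])/c["fy"],1]); o=-c["R"].T@c["t"]
    return o+d*(z-o[2])/d[2]
def proj(c,X):
    p=c["R"]@np.asarray(X,float)+c["t"]; return np.array([c["fx"]*p[0]/p[2]+c["cx"],c["fy"]*p[1]/p[2]+c["cy"]])
E
cat > m.py <<'E'
from h import *
T=read_camera("top");S=read_camera("scene")
P=np.array([ray(T,255+u/4,190+v/4,14)[:2] for u,v in [(60,124),(657,30),(692,232),(92,328)]])
print("base top",P.round(1)); print("c",P.mean(0), [np.linalg.norm(P[i]-P[i-1]).round(1) for i in range(4)])
a=(P[0]+P[3]-P[1]-P[2]); yaw=np.arctan2(-a[0],a[1]); print("yaw",yaw)
P2=np.array([ray(S,205+u/4,150+v/3.7,14)[:2] for u,v in [(682,442),(596,592),(38,370)]])
print("scene corners",P2.round(1),"c",(P2[0]+P2[2])/2)
# masks: base white, nipple gray
def low(c,roi):
    x0,y0,x1,y1=roi; h=cv2.cvtColor(c["img"],cv2.COLOR_BGR2HSV); m=np.zeros((480,640),np.uint8)
    m[y0:y1,x0:x1]=((h[y0:y1,x0:x1,1]<55)&(h[y0:y1,x0:x1,2]>70))*255
    n,l,st,_=cv2.connectedComponentsWithStats(m); k=1+st[1:,4].argmax(); return (l==k)
for n,c,roi in(("top",T,(160,240,200,298)),("scene",S,(440,290,500,350))):
    m=low(c,roi); v,u=np.nonzero(m); p=np.array([ray(c,a,b,45)[:2] for a,b in zip(u,v)])
    r=cv2.minAreaRect(p.astype(np.float32)); print(n,m.sum(),"rect",r,"mean",p.mean(0)); 
    mu=p.mean(0);w,V=np.linalg.eigh(np.cov((p-mu).T));d=V[:,1];d=d*np.sign(d[0]);print(" axis",d,"yaw",np.arctan2(d[1],d[0]))
    for k in(20,30):
        pass
    dd=c["depth"][v,u]; X=np.stack([(u-c["cx"])/c["fx"]*dd,(v-c["cy"])/c["fy"]*dd,dd],1); W=(X-c["t"])@c["R"]; g=(dd>0)
    t=(W[:,:2]-mu)@d; print(" zmax",np.percentile(W[g,2],[50,95]), "t",t.min(),t.max())
E
python3 m.py
```

```text
base top [[ 609.3  114.2]
 [ 671.4 -288.4]
 [ 534.4 -307.9]
 [ 472.5   92.2]]
c [571.89040981 -97.48104161] [np.float64(138.6), np.float64(407.4), np.float64(138.5), np.float64(404.9)]
yaw 0.1532708501171556
scene corners [[ 476.4   93.6]
 [ 609.   116.5]
 [ 672.8 -286.6]] c [574.59779369 -96.51069379]
top 473 rect ((478.5544128417969, 357.11572265625), (38.174278259277344, 103.45757293701172), 80.11576080322266) mean [478.21815166 356.75265106]
 axis [ 0.98763809 -0.15675142] yaw -0.157400550683604
 zmax [56.87326979 63.68196975] t -50.25913814625315 52.94904851275101
scene 532 rect ((476.28302001953125, 353.7710876464844), (37.50864028930664, 122.16944122314453), 80.33187103271484) mean [471.6646783  354.70998928]
 axis [ 0.9894686  -0.14474765] yaw -0.14525792779521401
 zmax [58.38817364 65.5707652 ] t -43.52545265931898 685.8837420950317
```

```bash
cat >> h.py <<'E'
FC=np.array([573.2,-97.,0]);YAW=.153
def f2w(p,FC=FC,yaw=YAW):
    c,s=np.cos(yaw),np.sin(yaw); return FC+np.array([c*p[0]-s*p[1],s*p[0]+c*p[1],p[2]])
def w2f(p):
    d=np.asarray(p,float)-FC;c,s=np.cos(YAW),np.sin(YAW);return np.array([c*d[0]+s*d[1],-s*d[0]+c*d[1],d[2]])
def ringray(c,u,v,xf=-100):
    d=c["R"].T@np.array([(u-c["cx"])/c["fx"],(v-c["cy"])/c["fy"],1]); o=-c["R"].T@c["t"]
    n=np.array([np.cos(YAW),np.sin(YAW),0]); P=f2w((xf,0,0)); return w2f(o+d*(n@(P-o))/(n@d))
E
python3 - <<'E'
from h import *
T=read_camera("top");S=read_camera("scene")
for u,v in[(225,53),(146,111),(372,146),(372,251)]:
    q=ringray(S,205+u/4,150+v/3.7); th=np.arctan2(q[1]+115,q[2]-115); print("S knob",q.round(1),"r",np.hypot(q[1]+115,q[2]-115).round(1),"th",th.round(3),"mod",(th%(2*np.pi/5)).round(3))
print("S hub",ringray(S,205+270/4,150+157/3.7,-100).round(1))
A=lambda:None
for n,c,x0,y0,x1,y1 in(("T",T,155,165,455,305),("S",S,205,140,505,360)):
    k=2.66; im=cv2.resize(c["img"][y0:y1,x0:x1],None,fx=k,fy=k,interpolation=cv2.INTER_CUBIC)
    def dot(X,col):
        p=(proj(c,X)-[x0,y0]+.5)*k; cv2.circle(im,tuple(int(v) for v in p),3,col,1)
    d=np.array([np.cos(-.157),np.sin(-.157),0])
    for t in(-50,-25,0,25,50): dot(np.array([478.5,357,45])+t*d,(0,0,255))
    for p in[(-70,-205,14),(70,-205,14),(70,205,14),(-70,205,14),(-60,-160,148),(30,-160,148),(30,-60,148),(-60,-60,148),(-15,170,105),(0,185,105),(-100,-115,115),(0,12,65),(0,60,65),(0,106,65),(0,158,65)]: dot(f2w(p),(255,0,0))
    cv2.imwrite(f"pics/ov{n}.png",im)
E
```

```text
S knob [-100.  -139.3  207.3] r 95.5 th -0.257 mod 0.999
S knob [-100.  -211.8  120.8] r 96.9 th -1.511 mod 1.002
S knob [-100.   -35.6  165.3] r 94.0 th 1.006 mod 1.006
S knob [-100.   -41.3   55. ] r 95.0 th 2.254 mod 0.998
S hub [-100. -115.  118.]
```

View pics/ovT.png

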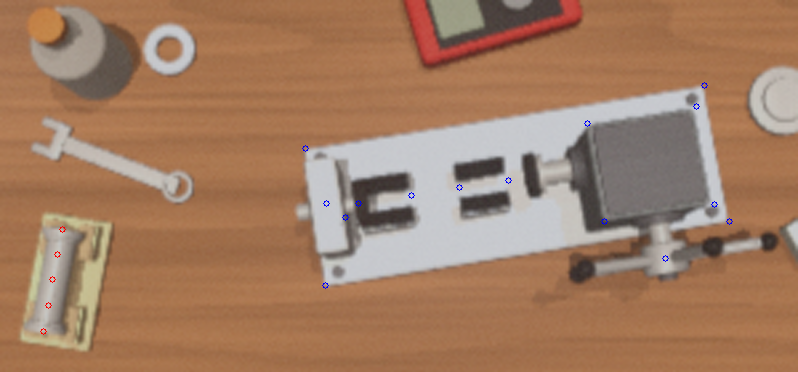

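View pics/ovS.png

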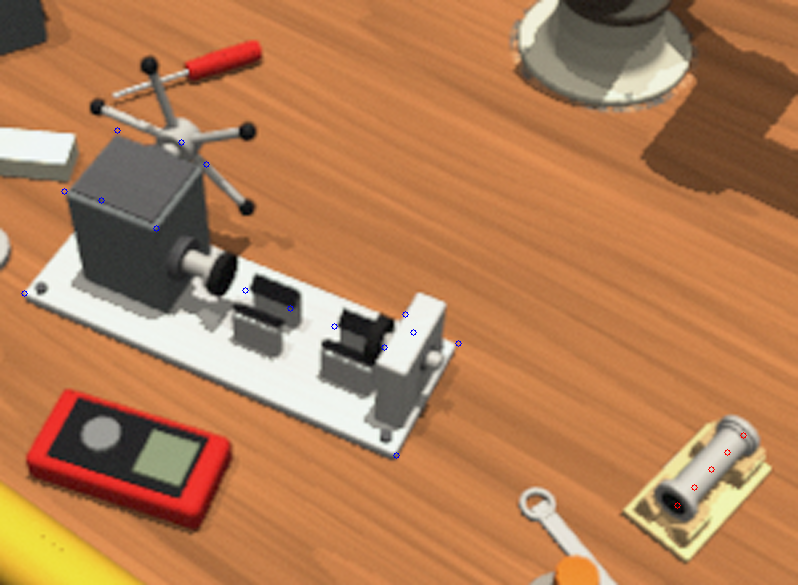

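```bash
python3 - <<'E'
from h import *
T=read_camera("top")
print(ray(T,183,180,150),ray(T,190,192,5))
E
python3 -m jog '[[0,0,0,0,0,-0.74,0],[0,0,0,0,0,-0.74,0],[0.98,0.54,0,0,0,0,0],[0.98,0.54,0,0,0,0,0],[0.98,0.54,0,0,0,0,0],[0.98,0.54,0,0,0,0,0],[0.98,0.54,0,0,0,0,0],[0.98,0.54,0,0,0,0,0]]' 40
python3 -m jog '[[0.98,0.54,0,0,0,0,0],[0.98,0.54,0,0,0,0,0],[0.98,0.54,0,0,0,0,0],[0.98,0.54,0,0,0,0,0],[0.98,0.54,0.5,0,0,0,0],[0.98,0.54,0.5,0,0,0,0],[0.98,0.54,0.5,0,0,0,0],[0.98,0.54,0.5,0,0,0,0]]'
```

```text
[688.92312665 308.99050602 150.        ] [691.44338057 333.12258435   5.        ]
t: 1.15
position: [267.8, 520.3, 241.7]
tcp_rot: [3.132, -0.247, -0.0]
ft_force: [-0.0, -0.0, -0.4]
gripper_width: 87.2
t: 1.95
position: [409.0, 410.4, 201.3]
tcp_rot: [-3.132, 0.247, -0.0]
ft_force: [0.1, -0.0, -0.3]
gripper_width: 86.8
```

```bash
python3 -m jog '[[0.96,0.53,0.5,0,0,0,0],[0.96,0.53,0.5,0,0,0,0],[0.96,0.53,0.5,0,0,0,0],[0.96,0.53,0.5,0,0,0,0],[0,0,0.8,0,0,0,0],[0,0,0.8,0,0,0,0],[0,0,0.8,0,0,0,0],[0,0,0,0,0,0,0]]'
python3 - <<'E'
from h import *
for n in("scene","top"):
    c=read_camera(n)["img"]; c=c[250:400,400:560] if n=="scene" else c[215:315,130:260]
    cv2.imwrite(f"pics/{n}1.png",cv2.resize(c,None,fx=4,fy=4,interpolation=cv2.INTER_CUBIC))
E
```

```text
t: 2.75
position: [476.4, 355.9, 111.3]
tcp_rot: [3.128, -0.248, -0.005]
ft_force: [-0.2, 0.1, 0.1]
gripper_width: 87.4
```

View pics/scene1.png

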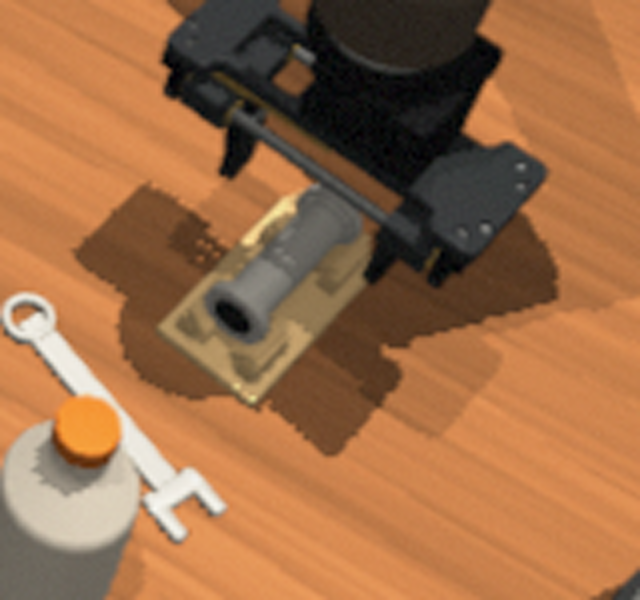

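View pics/top1.png

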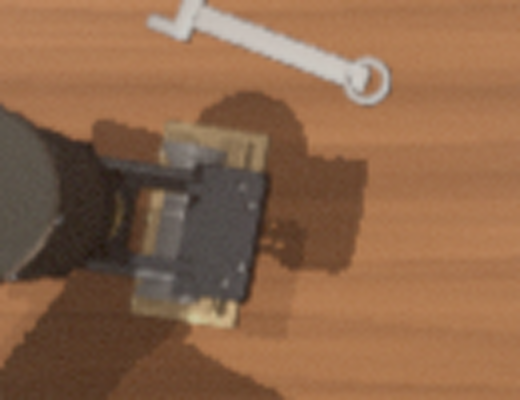

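```bash
python3 -m jog '[[0.1,0,0.8,0,0,0,0],[0,0,0.8,0,0,0,0],[0,0,0.8,0,0,0,0],[0,0,0.8,0,0,0,0],[0,0,0,0,0,0,0],[0,0,0,0,0,0,1],[0,0,0,0,0,0,1],[0,0,0,0,0,0,1]]' 30
python3 -m jog '[[0,0,0,0,0,0,1],[0,0,0,0,0,0,1],[0,0,0,0,0,0,1],[0,0,0,0,0,0,1],[0,0,0,0,0,0,1],[0,0,0,0,0,0,1],[0,0,0,0,0,0,1],[0,0,0,0,0,0,1]]'
```

```text
t: 3.65
position: [479.8, 358.3, 50.9]
tcp_rot: [-3.13, 0.245, -0.002]
ft_force: [-0.4, 0.9, -1.5]
gripper_width: 70.7
t: 4.45
position: [478.7, 355.2, 49.4]
tcp_rot: [3.127, -0.245, -0.003]
ft_force: [1.0, -6.3, 3.4]
gripper_width: 27.2
```

```bash
python3 -m jog '[[0,0,-0.3,0,0,0,1],[0,0,-0.6,0,0,0,1],[0,0,-1,0,0,0,1],[0,0,-1,0,0,0,1],[0,0,-1,0,0,0,1],[0,0,-1,0,0,0,1],[0,0,-1,0,0,0,1],[0,0,-1,0,0,0,1]]'
python3 -c "
from h import *
o=observe();print(o['position'],o['ft_force'],o['qpos'],o['gripper_width'],f2w((0,82,78)))"
```

```text
t: 5.25
position: [479.1, 358.1, 189.3]
tcp_rot: [-3.131, 0.245, -0.001]
ft_force: [0.4, -0.1, -2.5]
gripper_width: 27.2
[479.05123227 358.14736806 189.27214204] [ 0.42207337 -0.08350914 -2.54018871] [ 9.12255498e-01  3.79686724e-01 -1.37299228e-01 -3.93133551e-04
 -1.05241240e+00  5.02591773e-01] 27.247575728915233 [560.70289096 -15.95789819  78.        ]
```

```bash
python3 -c "
import numpy as np
for k in range(18):
    p=-.157-.0698*(k+.5); dx,dy=81.6/20,-374/20
    print(k,round((dx*np.cos(p)+dy*np.sin(p))/20,2),round((dx*np.sin(p)-dy*np.cos(p))/20,2))"
```

```text
0 0.38 0.88
1 0.44 0.85
2 0.5 0.82
3 0.55 0.78
4 0.61 0.74
5 0.66 0.7
6 0.7 0.65
7 0.75 0.6
8 0.79 0.54
9 0.82 0.49
10 0.85 0.43
11 0.88 0.37
12 0.91 0.31
13 0.93 0.24
14 0.94 0.18
15 0.95 0.11
16 0.96 0.05
17 0.96 -0.02
```

```bash
python3 -m jog '[[0.38,0.88,0,0,0,1,1],[0.44,0.85,0,0,0,1,1],[0.5,0.82,0,0,0,1,1],[0.55,0.78,0,0,0,1,1],[0.61,0.74,0,0,0,1,1],[0.66,0.7,0,0,0,1,1],[0.7,0.65,0,0,0,1,1],[0.75,0.6,0,0,0,1,1]]'
python3 -m jog '[[0.79,0.54,0,0,0,1,1],[0.82,0.49,0,0,0,1,1],[0.85,0.43,0,0,0,1,1],[0.88,0.37,0,0,0,1,1],[0.91,0.31,0,0,0,1,1],[0.93,0.24,0,0,0,1,1],[0.94,0.18,0,0,0,1,1],[0.95,0.11,0,0,0,1,1]]'
python3 -m jog '[[0.96,0.05,0,0,0,1,1],[0.96,0,0,0,0,1,1],[0,0,0,0,0,0,1],[0,0,0,0,0,0,1],[0,0,0,0,0,0,1],[0,0,0,0,0,0,1],[0,0,0,0,0,0,1],[0,0,0,0,0,0,1]]'
python3 - <<'E'
from h import *
from scipy.spatial.transform import Rotation as Ro
o=observe();R=Ro.from_rotvec(o["tcp_rot"]).as_matrix();print(R.round(4),"psi",np.arctan2(R[1,0],R[0,0]),w2f(o["position"]),(f2w((0,82,78))-o["position"])@R,o["ft_force"])
for n in("scene","top"):
    c=read_camera(n); im=c["img"]; 
    x0,y0,x1,y1=(205,100,405,260) if n=="scene" else (235,180,435,330)
    cv2.imwrite(f"pics/{n}2.png",cv2.resize(im[y0:y1,x0:x1],None,fx=3.7,fy=3.7,interpolation=cv2.INTER_CUBIC))
E
```

```text
t: 6.05
position: [517.4, 208.9, 188.4]
tcp_rot: [-2.94, 1.103, -0.001]
ft_force: [0.1, -0.5, -1.3]
gripper_width: 27.1
t: 6.85
position: [555.4, 60.5, 188.4]
tcp_rot: [-2.522, 1.87, -0.001]
ft_force: [0.5, 0.4, -2.2]
gripper_width: 27.6
t: 7.65
position: [564.1, 23.9, 187.6]
tcp_rot: [2.39, -2.039, -0.0]
ft_force: [-0.3, -0.1, -2.2]
gripper_width: 27.0
[[ 0.1579 -0.9875 -0.    ]
 [-0.9875 -0.1579 -0.    ]
 [ 0.      0.     -1.    ]] psi -1.4122419042289251 [  9.44864168 120.91722705 187.5810955 ] [ 38.86388178   9.66302277 109.58133311] [-0.33450135 -0.05658236 -2.23835551]
```

View pics/scene2.png

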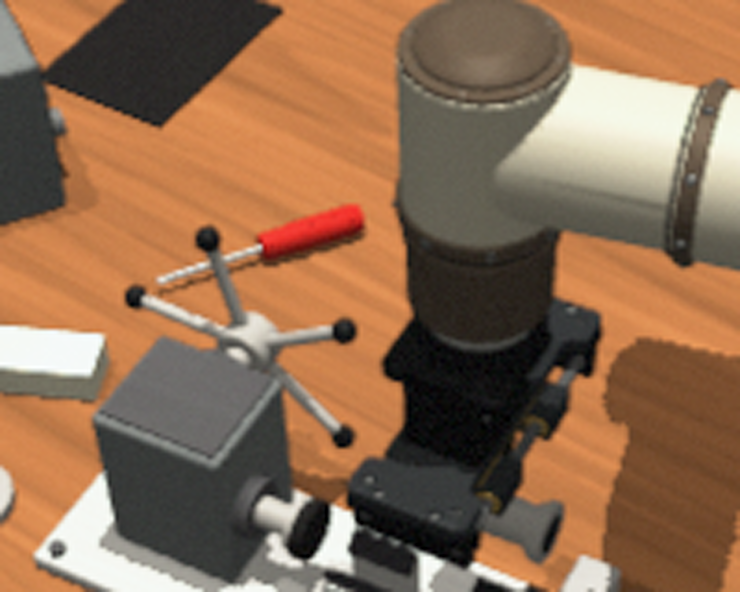

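View pics/top2.png

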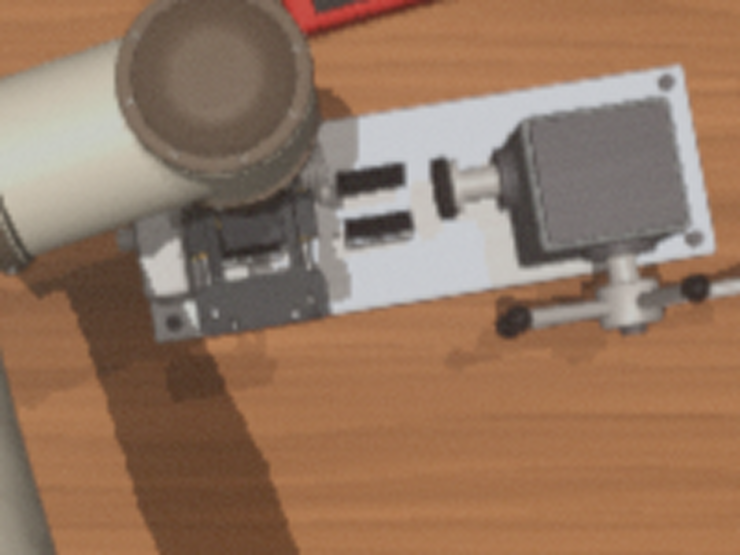

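```bash
python3 -m jog '[[0.97,0.24,0,0,0,0.08,1],[0.97,0.24,0,0,0,0,1],[0,0,0.9,0,0,0,1],[0,0,0.9,0,0,0,1],[0,0,0.9,0,0,0,1],[0,0,0.9,0,0,0,1],[0,0,0,0,0,0,1],[0,0,0,0,0,0,1]]'
python3 - <<'E'
from h import *
o=observe();print(w2f(o["position"]),o["ft_force"])
for n in("scene","top"):
    c=read_camera(n); im=c["img"]; 
    x0,y0,x1,y1=(255,180,405,310) if n=="scene" else (235,180,435,330)
    cv2.imwrite(f"pics/{n}3.png",cv2.resize(im[y0:y1,x0:x1],None,fx=3.7,fy=3.7,interpolation=cv2.INTER_CUBIC))
E
```

```text
t: 8.55
position: [561.0, -16.3, 115.8]
tcp_rot: [2.384, -2.045, 0.001]
ft_force: [-0.1, 0.4, -1.1]
gripper_width: 27.3
[  0.22007259  81.58101506 115.82886452] [-0.05449346  0.35487276 -1.12657109]
```

View pics/scene3.png

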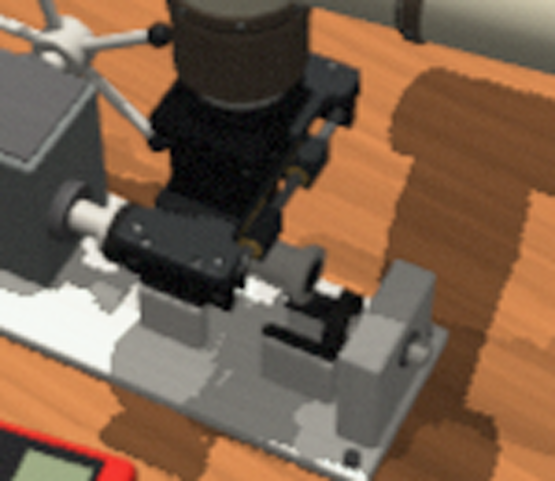

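View pics/top3.png

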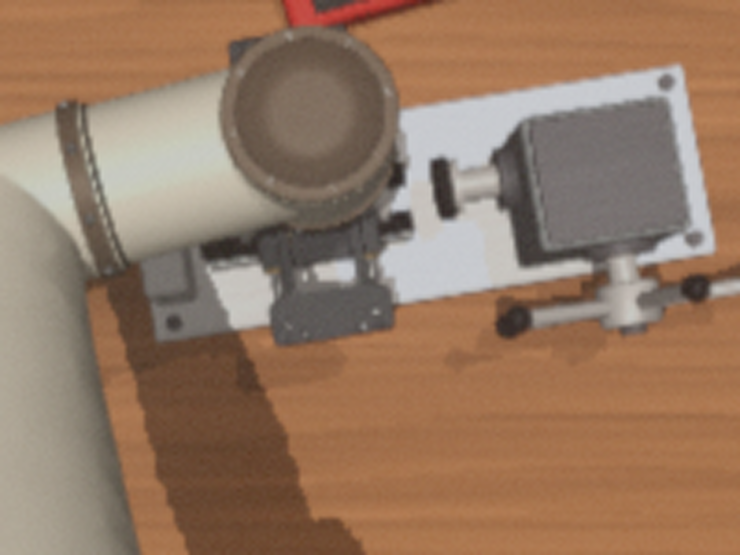

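```bash
python3 -c "
from h import *
S=read_camera('scene')
for u,v in[(312,272),(306,272)]: print(w2f(ray(S,255+u/3.7,180+v/3.7,112.5)))"
python3 -m jog '[[0,0,0.6,0,0,0,1],[0,0,0.5,0,0,0,1],[0,0,0.25,0,0,0,1],[0,0,0.2,0,0,0,1],[0,0,0.1,0,0,0,1],[0,0,0.1,0,0,0,1],[0,0,0,0,0,0,1],[0,0,0,0,0,0,1]]'
```

```text
[ -1.68605491 129.82104669 112.5       ]
[7.88069720e-02 1.26367739e+02 1.12500000e+02]
t: 9.5
position: [560.8, -16.3, 80.8]
tcp_rot: [-2.384, 2.046, -0.0]
ft_force: [0.3, -0.4, -1.4]
gripper_width: 27.1
```

```bash
python3 -m jog '[[0,0,0.1,0,0,0,1],[0,0,0.05,0,0,0,1],[0,0,0,0,0,0,1],[0,0,0,0,0,0,1],[0,0,0,0,0,0,1],[0,0,0,0,0,0,1],[0,0,0,0,0,0,1],[0,0,0,0,0,0,1]]'
```

```text
t: 10.3
position: [561.5, -16.3, 79.3]
tcp_rot: [-2.385, 2.044, -0.003]
ft_force: [-1.6, 0.1, 7.1]
gripper_width: 27.3
```

```bash
python3 -m jog '[[0,0,0,0,0,0,0.6],[0,0,0,0,0,0,0.5],[0,0,0,0,0,0,0.4],[0,0,0,0,0,0,0.3],[0,0,0,0,0,0,0.3],[0,0,0,0,0,0,0.3],[0,0,0,0,0,0,0.3],[0,0,0,0,0,0,0.3]]'
python3 -m jog '[[0,0,-0.5,0,0,0,0.3],[0,0,-1,0,0,0,0.3],[0,0,-1,0,0,0,0.3],[0,0,-1,0,0,0,0.3],[0,0,-1,0,0,0,0.3],[0,0,-1,0,0,0,0.3],[0,0,-1,0,0,0,0.3],[0,0,-1,0,0,0,0.3]]'
```

```text
t: 11.1
position: [560.7, -16.3, 77.5]
tcp_rot: [2.384, -2.046, -0.0]
ft_force: [-0.1, 0.9, -0.2]
gripper_width: 60.6
t: 11.9
position: [560.6, -16.4, 229.3]
tcp_rot: [-2.383, 2.046, -0.001]
ft_force: [-0.3, -0.4, -0.0]
gripper_width: 61.0
```

```bash
python3 -m jog '[[0,0,-1,0,0,0,1],[0.5,0.5,-1,0,0,0,1],[1,0.5,0,0,0,0,1],[1,0.5,0,0,0,0,1],[1,0.5,0,0,0,0,1],[1,0.5,0,0,0,0,1],[1,0.5,0,0,0,0,1],[1,0.5,0,0,0,0,1]]' 20
python3 -m jog '[[1,0.5,0,0,0,0,1],[1,0.5,0,0,0,0,1],[1,0.5,0,0,0,0,1],[1,0,0,0,0,0,1],[1,0,0,0,0,0,1],[1,0,0,0,0,0,1],[0.2,0,0,0,0,0,1],[0,0,0,0,0,0,1]]'
python3 - <<'E'
from h import *
o=observe();print(w2f(o["position"]),o["ft_force"],o["wrist_torque"],o["qpos"])
for n in("scene","top"):
    c=read_camera(n); im=c["img"]; 
    x0,y0,x1,y1=(205,90,405,310) if n=="scene" else (245,180,445,330)
    cv2.imwrite(f"pics/{n}4.png",cv2.resize(im[y0:y1,x0:x1],None,fx=2.7 if n=="scene" else 3.7,fy=2.7 if n=="scene" else 3.7,interpolation=cv2.INTER_CUBIC))
E
```

```text
t: 12.7
position: [510.7, -156.3, 268.5]
tcp_rot: [-2.384, 2.046, -0.001]
ft_force: [-0.3, -0.5, -0.4]
gripper_width: 5.4
t: 13.5
position: [500.1, -282.9, 267.8]
tcp_rot: [-2.383, 2.048, 0.0]
ft_force: [0.3, 0.3, -0.3]
gripper_width: 0.5
[-100.58023886 -172.53952246  267.77489915] [ 0.25819189  0.34407956 -0.30572992] [ 0.09386557 -0.0348645  -0.01199388] [-2.32967057e-01  2.81458336e-01 -7.70792219e-02 -1.55581805e-04
 -1.21223301e+00  3.83960811e-01]
```

View pics/scene4.png

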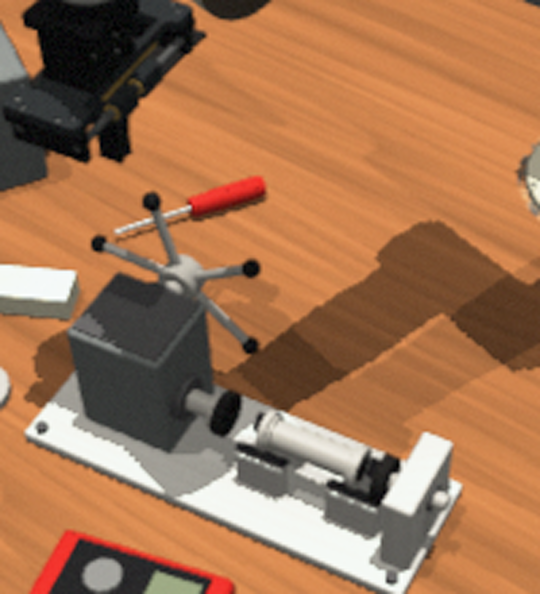

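View pics/top4.png

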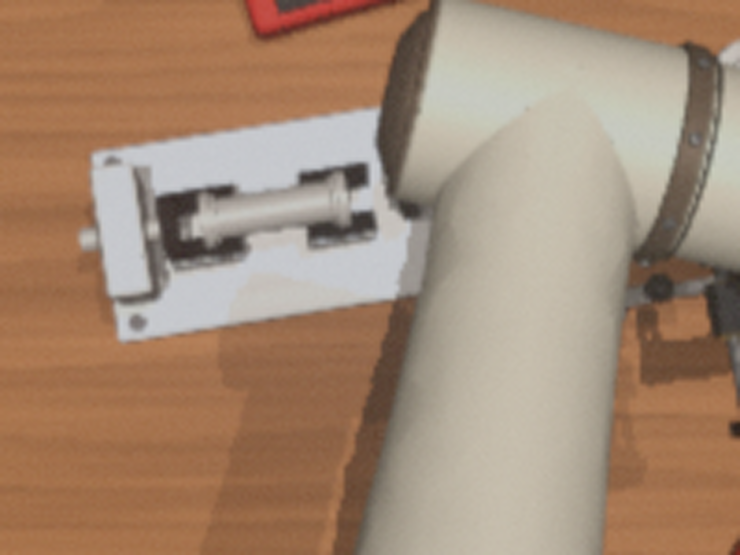

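```bash
python3 -m jog '[[0,0,0.8,0,0,0,1],[0,0,0.8,0,0,0,1],[0,0,0.8,0,0,0,1],[0,0,0.8,0,0,0,1],[0,0,0,0,0,0,1],[-0.4,0,0,0,0,0,1],[-0.4,0,0,0,0,0,1],[-0.4,0,0,0,0,0,1]]'
python3 -m jog '[[-0.4,0,0,0,0,0,1],[-0.4,0,0,0,0,0,1],[-0.4,0,0,0,0,0,1],[-0.4,0,0.05,0,0,0,1],[-0.4,0,0.1,0,0,0,1],[-0.4,0,0.15,0,0,0,1],[-0.4,0,0.2,0,0,0,1],[-0.4,0,0.25,0,0,0,1]]'
python3 - <<'E'
from h import *
o=observe();print(w2f(o["position"]),o["ft_force"],o["wrist_torque"])
S=read_camera("scene")
cv2.imwrite("pics/s5.png",cv2.resize(S["img"][90:310,205:405],None,fx=2.7,fy=2.7,interpolation=cv2.INTER_CUBIC))
E
```

```text
t: 14.4
position: [497.8, -259.9, 206.3]
tcp_rot: [2.385, -2.044, 0.01]
ft_force: [-0.2, -7.4, 4.5]
gripper_width: 0.4
t: 15.2
position: [489.1, -196.4, 192.9]
tcp_rot: [-2.384, 2.043, -0.014]
ft_force: [-1.9, -3.6, 8.5]
gripper_width: 0.3
[-98.28096592 -85.41755434 192.87545198] [-1.94177122 -3.59083826  8.48758173] [-0.87798544  0.2259961  -0.00697218]
```

View pics/s5.png

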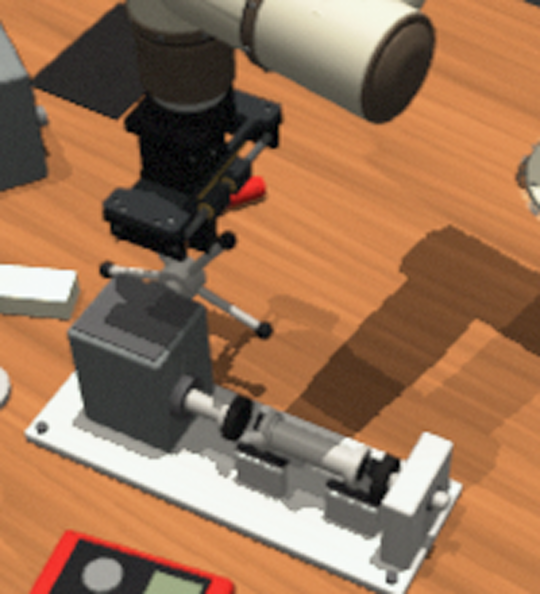

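```bash
cat >> h.py <<'E'
def ang(S):
    h=S["img"].max(2); m=((h<70)*255).astype(np.uint8); m[:,:200]=0
    n,l,st,ce=cv2.connectedComponentsWithStats(m); out=[]
    for k in range(1,n):
        if 8<st[k,4]<80:
            q=ringray(S,*ce[k]); r=np.hypot(q[1]+115,q[2]-115)
            if 86<r<104: th=np.arctan2(q[1]+115,q[2]-115); out.append((th.round(3),(th%(2*np.pi/5)).round(3),r.round(1),int(st[k,4])))
    return out
def rep():
    o=observe();S=read_camera("scene");f=o["ft_force"];p=w2f(o["position"])
    c,s=np.cos(YAW),np.sin(YAW);ff=(c*f[0]+s*f[1],-s*f[0]+c*f[1],f[2])
    print("t",o["t"],"tcp f",p.round(1),"F f",np.round(ff,1),ang(S))
    return o,S
E
python3 -c "
from h import *
rep()"
```

```text
t 15.25 tcp f [-98.9 -83.8 191.3] F f [ 0.2 -0.1  0.5] [(np.float64(-1.855), np.float64(0.658), np.float64(100.5), 15), (np.float64(1.946), np.float64(0.689), np.float64(92.9), 26)]
```

```bash
python3 -m jog '[[0.15,0,-0.3,0,0,0,1],[0,0,-1,0,0,0,1],[0,0,-1,0,0,0,1],[0.5,0,-0.8,0,0,0,1],[1,0,0,0,0,0,1],[1,0,0,0,0,0,1],[1,0,0,0,0,0,1],[1,0,0,0,0,0,1]]'
python3 -m jog '[[1,0,0,0,0,0,1],[0,0,0.8,0,0,0,1],[0,0,0.9,0,0,0,1],[0,0,0.9,0,0,0,1],[0,0,0,0,0,0,1],[-0.3,0,0,0,0,0,1],[-0.4,0,0,0,0,0,1],[-0.4,0,0,0,0,0,1]]'
python3 -c "
from h import *
rep()"
```

```text
t: 16.1
position: [500.9, -288.1, 250.8]
tcp_rot: [-2.383, 2.046, 0.001]
ft_force: [0.2, 0.5, -0.1]
gripper_width: 0.3
t: 16.9
position: [502.6, -288.7, 203.1]
tcp_rot: [2.384, -2.042, 0.017]
ft_force: [-1.5, -13.9, 9.4]
gripper_width: 0.6
t 16.9 tcp f [ -99.  -178.7  203.1] F f [ -3.6 -13.5   9.4] [(np.float64(0.728), np.float64(0.728), np.float64(92.9), 30), (np.float64(-1.763), np.float64(0.75), np.float64(98.8), 21), (np.float64(2.019), np.float64(0.762), np.float64(93.9), 28)]
```

```bash
python3 -m jog '[[-0.4,0,0,0,0,0,1],[-0.4,0,0,0,0,0,1],[-0.4,0,0,0,0,0,1],[-0.4,0,0,0,0,0,1],[-0.4,0,0,0,0,0,1],[-0.4,0,0,0,0,0,1],[-0.4,0,0,0,0,0,1],[-0.4,0,0.1,0,0,0,1]]'
python3 -m jog '[[-0.4,0,0.1,0,0,0,1],[-0.4,0,0.15,0,0,0,1],[-0.4,0,0.2,0,0,0,1],[-0.4,0,0.25,0,0,0,1],[-0.2,0,0.15,0,0,0,1],[0,0,0,0,0,0,1],[0,0,0,0,0,0,1],[0,0,0,0,0,0,1]]'
python3 -c "
from h import *
rep()"
```

```text
t: 17.75
position: [493.2, -223.7, 200.9]
tcp_rot: [-2.385, 2.043, -0.015]
ft_force: [-0.4, -6.5, 7.3]
gripper_width: 0.3
t: 18.55
position: [487.2, -186.7, 181.5]
tcp_rot: [-2.383, 2.044, -0.006]
ft_force: [1.4, -0.6, 6.9]
gripper_width: 0.5
t 18.55 tcp f [-98.7 -75.5 181.5] F f [ 1.3 -0.8  6.9] [(np.float64(-1.663), np.float64(0.851), np.float64(99.3), 18), (np.float64(0.836), np.float64(0.836), np.float64(92.7), 33), (np.float64(2.126), np.float64(0.869), np.float64(93.5), 28)]
```

```bash
python3 -m jog '[[0.15,0,-0.6,0,0,0,1],[0,0,-1,0,0,0,1],[0,0,-1,0,0,0,1],[0.4,0,-1,0,0,0,1],[1,0,0,0,0,0,1],[1,0,0,0,0,0,1],[1,0,0,0,0,0,1],[1,0,0,0,0,0,1]]'
python3 -m jog '[[0.95,0,0,0,0,0,1],[0,0,0.8,0,0,0,1],[0,0,0.9,0,0,0,1],[0,0,0.8,0,0,0,1],[0,0,0,0,0,0,1],[-0.3,0,0,0,0,0,1],[-0.4,0,0,0,0,0,1],[-0.3,0,0,0,0,0,1]]'
python3 -c "
from h import *
rep()"
```

```text
t: 19.4
position: [499.0, -276.4, 251.0]
tcp_rot: [-2.383, 2.046, 0.004]
ft_force: [0.8, -0.1, -1.1]
gripper_width: 0.3
t: 20.2
position: [500.1, -276.7, 204.0]
tcp_rot: [2.384, -2.044, 0.009]
ft_force: [-0.8, -9.0, 5.0]
gripper_width: 0.6
t 20.2 tcp f [ -99.6 -166.5  204. ] F f [-2.1 -8.8  5. ] [(np.float64(-1.631), np.float64(0.883), np.float64(99.6), 17), (np.float64(0.88), np.float64(0.88), np.float64(92.4), 32), (np.float64(2.167), np.float64(0.91), np.float64(93.3), 25)]
```

```bash
python3 -m jog '[[-0.35,0,0,0,0,0,1],[-0.35,0,0,0,0,0,1],[-0.35,0,0,0,0,0,1],[-0.35,0,0,0,0,0,1],[-0.35,0,0,0,0,0,1],[-0.35,0,0,0,0,0,1],[-0.35,0,0,0,0,0,1],[-0.3,0,0,0,0,0,1]]'
python3 - <<'E'
from h import *
o,S=rep()
cv2.imwrite("pics/s6.png",cv2.resize(S["img"][90:310,205:405],None,fx=2.7,fy=2.7,interpolation=cv2.INTER_CUBIC))
E
```

```text
t: 21.05
position: [492.5, -222.2, 203.8]
tcp_rot: [-2.384, 2.044, -0.011]
ft_force: [2.3, -8.4, -2.6]
gripper_width: 0.5
t 21.05 tcp f [ -98.8 -111.4  203.8] F f [ 1.  -8.7 -2.6] [(np.float64(1.497), np.float64(0.24), np.float64(92.7), 27)]
```

View pics/s6.png

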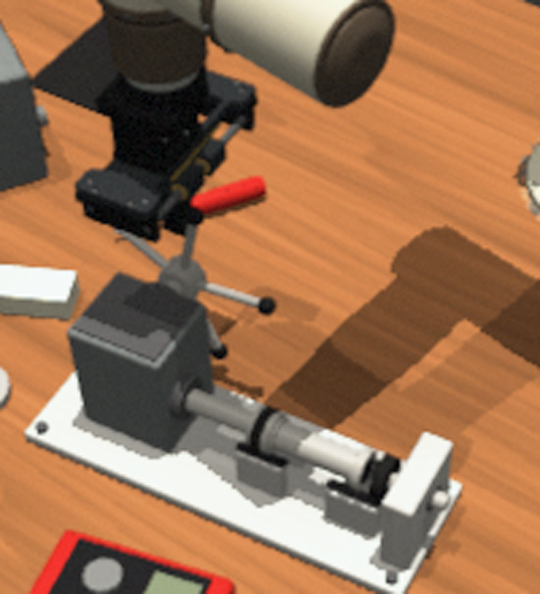

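```bash
python3 -m jog '[[-0.06,0,0.02,0,0,0,1],[-0.06,0,0.02,0,0,0,1],[-0.06,0,0.02,0,0,0,1],[-0.06,0,0.02,0,0,0,1],[-0.06,0,0.02,0,0,0,1],[-0.06,0,0.02,0,0,0,1],[-0.06,0,0.02,0,0,0,1],[-0.06,0,0.02,0,0,0,1]]'
python3 - <<'E'
from h import *
o,S=rep()
E
python3 -m jog '[[-0.05,0,0.02,0,0,0,1],[-0.05,0,0.02,0,0,0,1],[-0.05,0,0.02,0,0,0,1],[-0.05,0,0.02,0,0,0,1],[-0.05,0,0.02,0,0,0,1],[-0.05,0,0.02,0,0,0,1],[-0.05,0,0.02,0,0,0,1],[-0.05,0,0.02,0,0,0,1]]'
python3 - <<'E'
from h import *
o,S=rep()
T=read_camera("top")
a=cv2.resize(S["img"][210:310,285:405],None,fx=5,fy=5,interpolation=cv2.INTER_CUBIC)
cv2.imwrite("pics/s7.png",a)
cv2.imwrite("pics/t7.png",cv2.resize(T["img"][200:280,260:380],None,fx=5,fy=5,interpolation=cv2.INTER_CUBIC))
E
```

```text
t: 21.9
position: [491.1, -213.1, 201.1]
tcp_rot: [-2.384, 2.044, -0.01]
ft_force: [-0.1, -6.3, 6.0]
gripper_width: 0.5
t 21.9 tcp f [ -98.8 -102.3  201.1] F f [-1.1 -6.2  6. ] [(np.float64(1.628), np.float64(0.371), np.float64(93.0), 28)]
t: 22.75
position: [489.9, -205.0, 197.9]
tcp_rot: [-2.384, 2.044, -0.01]
ft_force: [0.3, -5.2, 6.6]
gripper_width: 0.3
t 22.75 tcp f [-98.8 -94.1 197.9] F f [-0.5 -5.2  6.6] [(np.float64(1.761), np.float64(0.505), np.float64(92.8), 26)]
```

View pics/s7.png

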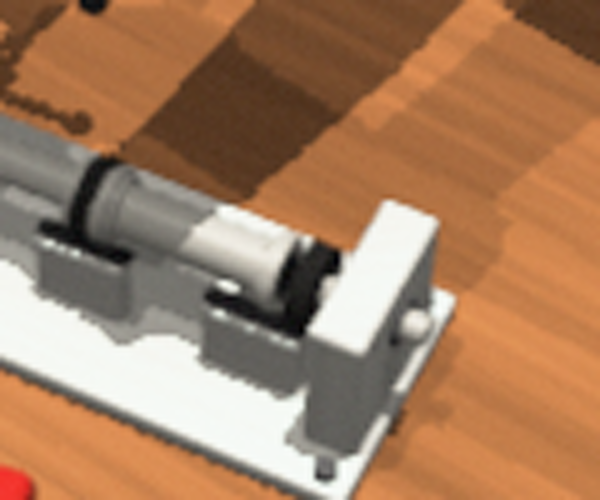

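View pics/t7.png

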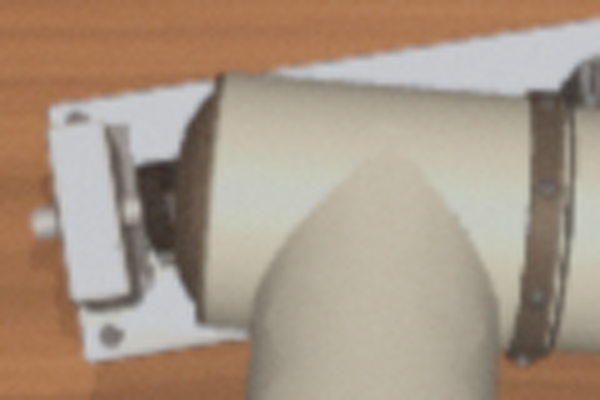

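```bash
cat >> h.py <<'E'
def tq():
    o=observe();f=o["ft_force"];p=w2f(o["position"]);c,s=np.cos(YAW),np.sin(YAW);Fy=s*f[0]-c*f[1]
    Fy=-(-s*f[0]+c*f[1]);y=p[1]+9.5+115;z=p[2]-19-115
    print("yz",p[1:].round(1),"M",round((Fy*z+f[2]*y)/1000,3),"th~",round(np.arctan2(y,z)+5/np.hypot(y,z),3),"F",round(Fy,1),f[2].round(1))
E
J='[[-0.025,0,0.013,0,0,0,1]]'
python3 -m jog '[[-0.025,0,0.013,0,0,0,1],[-0.025,0,0.013,0,0,0,1],[-0.025,0,0.013,0,0,0,1],[-0.025,0,0.013,0,0,0,1],[-0.025,0,0.013,0,0,0,1],[-0.025,0,0.013,0,0,0,1],[-0.025,0,0.013,0,0,0,1],[-0.025,0,0.013,0,0,0,1]]'
python3 -c "
from h import *
tq()"
python3 -m jog '[[-0.025,0,0.013,0,0,0,1],[-0.025,0,0.013,0,0,0,1],[-0.025,0,0.013,0,0,0,1],[-0.025,0,0.013,0,0,0,1],[-0.025,0,0.013,0,0,0,1],[-0.025,0,0.013,0,0,0,1],[-0.025,0,0.013,0,0,0,1],[-0.025,0,0.013,0,0,0,1]]'
python3 -c "
from h import *
tq();rep()"
```

```text
t: 23.65
position: [489.3, -201.0, 195.9]
tcp_rot: [-2.384, 2.044, -0.009]
ft_force: [0.9, -5.2, 6.3]
gripper_width: 0.4
yz [-90.  195.9] M 0.54 th~ 0.579 F 5.2 6.3
t: 24.45
position: [488.6, -197.0, 193.6]
tcp_rot: [-2.384, 2.044, -0.009]
ft_force: [1.0, -5.4, 4.9]
gripper_width: 0.1
yz [-86.  193.6] M 0.519 th~ 0.644 F 5.5 4.9
t 24.45 tcp f [-98.9 -86.  193.6] F f [ 0.1 -5.5  4.9] [(np.float64(1.884), np.float64(0.627), np.float64(93.3), 25)]
```

```bash
python3 -m jog '[[-0.023,0,0.017,0,0,0,1],[-0.023,0,0.017,0,0,0,1],[-0.023,0,0.017,0,0,0,1],[-0.023,0,0.017,0,0,0,1],[-0.023,0,0.017,0,0,0,1],[-0.023,0,0.017,0,0,0,1],[-0.023,0,0.017,0,0,0,1],[-0.023,0,0.017,0,0,0,1]]'
python3 -c "
from h import *
tq()"
```

```text
t: 25.3
position: [488.0, -193.3, 191.0]
tcp_rot: [-2.384, 2.044, -0.009]
ft_force: [0.3, -5.0, 5.6]
gripper_width: 0.3
yz [-82.2 191. ] M 0.522 th~ 0.709 F 5.0 5.6
```

```bash
python3 -m jog '[[-0.023,0,0.017,0,0,0,1],[-0.023,0,0.017,0,0,0,1],[-0.023,0,0.017,0,0,0,1],[-0.023,0,0.017,0,0,0,1],[-0.023,0,0.017,0,0,0,1],[-0.023,0,0.017,0,0,0,1],[-0.023,0,0.017,0,0,0,1],[-0.023,0,0.017,0,0,0,1]]'
python3 - <<'E'
from h import *
tq();o,S=rep()
a=cv2.resize(S["img"][210:310,285:405],None,fx=5,fy=5,interpolation=cv2.INTER_CUBIC)
cv2.imwrite("pics/s8.png",a)
E
```

```text
t: 26.1
position: [487.5, -189.6, 188.2]
tcp_rot: [-2.384, 2.044, -0.008]
ft_force: [-0.2, -4.3, 5.7]
gripper_width: 0.4
yz [-78.4 188.2] M 0.491 th~ 0.775 F 4.2 5.7
t 26.1 tcp f [-98.8 -78.4 188.2] F f [-0.9 -4.2  5.7] [(np.float64(-1.775), np.float64(0.739), np.float64(99.8), 18), (np.float64(2.026), np.float64(0.77), np.float64(93.1), 26)]
```

View pics/s8.png

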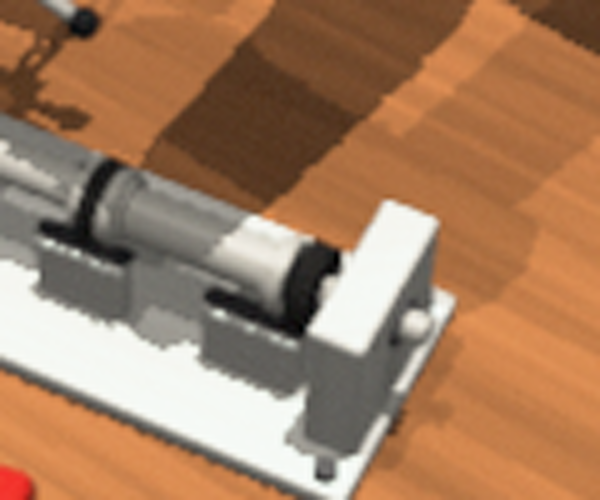

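```bash
python3 -m jog '[[-0.02,0,0.02,0,0,0,1],[-0.02,0,0.02,0,0,0,1],[-0.02,0,0.02,0,0,0,1],[-0.02,0,0.02,0,0,0,1],[-0.02,0,0.02,0,0,0,1],[-0.02,0,0.02,0,0,0,1],[-0.02,0,0.02,0,0,0,1],[-0.02,0,0.02,0,0,0,1]]'
python3 -c "
from h import *
tq()"
```

```text
t: 26.95
position: [487.0, -186.4, 185.0]
tcp_rot: [-2.384, 2.044, -0.008]
ft_force: [-0.1, -5.0, 6.2]
gripper_width: 0.4
yz [-75.2 185. ] M 0.555 th~ 0.839 F 4.9 6.2
```

```bash
python3 -m jog '[[-0.02,0,0.021,0,0,0,1],[-0.02,0,0.021,0,0,0,1],[-0.02,0,0.021,0,0,0,1],[-0.02,0,0.021,0,0,0,1],[-0.02,0,0.021,0,0,0,1],[-0.02,0,0.021,0,0,0,1],[-0.02,0,0.021,0,0,0,1],[-0.02,0,0.021,0,0,0,1]]'
python3 -c "
from h import *
tq()"
```

```text
t: 27.75
position: [486.5, -183.1, 181.7]
tcp_rot: [-2.384, 2.044, -0.008]
ft_force: [0.0, -4.3, 7.4]
gripper_width: 0.5
yz [-71.9 181.7] M 0.591 th~ 0.905 F 4.2 7.4
```

```bash
python3 -m jog '[[-0.018,0,0.022,0,0,0,1],[-0.018,0,0.022,0,0,0,1],[-0.018,0,0.022,0,0,0,1],[-0.018,0,0.022,0,0,0,1],[-0.018,0,0.022,0,0,0,1],[-0.018,0,0.022,0,0,0,1],[-0.018,0,0.022,0,0,0,1],[-0.018,0,0.022,0,0,0,1]]'
python3 - <<'E'
from h import *
tq();o,S=rep()
a=cv2.resize(S["img"][210:310,285:405],None,fx=5,fy=5,interpolation=cv2.INTER_CUBIC)
cv2.imwrite("pics/s9.png",a)
E
```

```text
t: 28.55
position: [486.1, -180.1, 178.1]
tcp_rot: [-2.384, 2.044, -0.008]
ft_force: [-0.6, -2.9, 7.6]
gripper_width: 0.2
yz [-68.9 178.1] M 0.548 th~ 0.971 F 2.8 7.6
t 28.55 tcp f [-98.8 -68.9 178.1] F f [-1.1 -2.8  7.6] [(np.float64(-1.565), np.float64(0.949), np.float64(99.2), 18), (np.float64(0.937), np.float64(0.937), np.float64(93.1), 33), (np.float64(2.225), np.float64(0.968), np.float64(94.3), 33)]
```

View pics/s9.png

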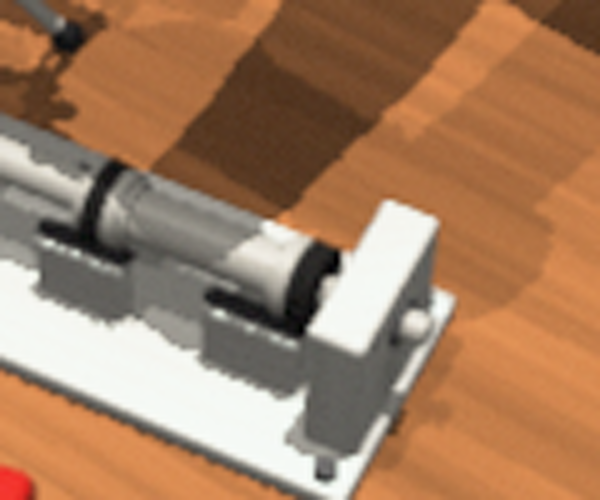

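```bash
python3 -m jog '[[0.15,0,-0.6,0,0,0,1],[0,0,-1,0,0,0,1],[0,0,-1,0,0,0,1],[0.4,0,-1,0,0,0,1],[1,0,-0.1,0,0,0,1],[1,0,0,0,0,0,1],[1,0,0,0,0,0,1],[1,0,0,0,0,0,1]]'
python3 -m jog '[[0.9,0,0,0,0,0,1],[0,0,0.8,0,0,0,1],[0,0,0.9,0,0,0,1],[0,0,0.6,0,0,0,1],[0,0,0,0,0,0,1],[-0.2,0,0,0,0,0,1],[-0.2,0,0,0,0,0,1],[-0.2,0,0,0,0,0,1]]'
python3 - <<'E'
from h import *
tq();rep()
E
```

```text
t: 29.4
position: [498.1, -269.3, 249.7]
tcp_rot: [-2.383, 2.045, 0.002]
ft_force: [-0.3, 1.2, -0.1]
gripper_width: 0.5
t: 30.2
position: [499.6, -275.0, 204.5]
tcp_rot: [-2.384, 2.045, -0.003]
ft_force: [0.2, -0.1, 0.0]
gripper_width: 0.8
yz [-164.7  204.5] M 0.008 th~ -0.456 F 0.1 0.0
t 30.2 tcp f [ -99.9 -164.7  204.5] F f [ 0.2 -0.1  0. ] [(np.float64(-1.557), np.float64(0.956), np.float64(98.8), 21), (np.float64(0.938), np.float64(0.938), np.float64(93.7), 31), (np.float64(2.224), np.float64(0.968), np.float64(93.3), 24)]
```

```bash
cat >> h.py <<'E'
def tb():
    o=observe();f=o["ft_force"];p=w2f(o["position"]);c,s=np.cos(YAW),np.sin(YAW)
    Fy=-(-s*f[0]+c*f[1]);y=p[1]+9.5+115;th=np.arcsin((y+9)/95)
    print("yz",p[1:].round(1),"M",round((Fy*95*np.cos(th)+f[2]*y)/1000,3),"th~",round(th,3),"F",round(Fy,1),f[2].round(1))
E
python3 -m jog '[[-0.03,0,-0.008,0,0,0,1],[-0.03,0,-0.008,0,0,0,1],[-0.03,0,-0.008,0,0,0,1],[-0.03,0,-0.008,0,0,0,1],[-0.03,0,-0.008,0,0,0,1],[-0.03,0,-0.008,0,0,0,1],[-0.03,0,-0.008,0,0,0,1],[-0.03,0,-0.008,0,0,0,1]]' | grep -v tcp
python3 -c "
from h import *
tb()"
python3 -m jog '[[-0.03,0,-0.008,0,0,0,1],[-0.03,0,-0.008,0,0,0,1],[-0.03,0,-0.008,0,0,0,1],[-0.03,0,-0.008,0,0,0,1],[-0.03,0,-0.008,0,0,0,1],[-0.03,0,-0.008,0,0,0,1],[-0.03,0,-0.008,0,0,0,1],[-0.03,0,-0.008,0,0,0,1]]' | grep -v tcp
python3 -c "
from h import *
tb();rep()"
```

```text
t: 31.05
position: [498.6, -271.4, 204.7]
ft_force: [0.1, -4.1, -3.2]
gripper_width: 0.5
yz [-161.   204.7] M 0.487 th~ -0.294 F 4.1 -3.2
t: 31.85
position: [497.8, -266.8, 206.3]
ft_force: [-0.4, -4.8, -1.6]
gripper_width: 0.7
yz [-156.4  206.3] M 0.48 th~ -0.243 F 4.6 -1.6
t 31.85 tcp f [-100.4 -156.4  206.3] F f [-1.2 -4.6 -1.6] [(np.float64(-1.511), np.float64(1.002), np.float64(98.5), 19), (np.float64(0.999), np.float64(0.999), np.float64(92.7), 30), (np.float64(2.279), np.float64(1.022), np.float64(93.4), 24)]
```

```bash
python3 -m jog '[[-0.03,0,-0.006,0,0,0,1],[-0.03,0,-0.006,0,0,0,1],[-0.03,0,-0.006,0,0,0,1],[-0.03,0,-0.006,0,0,0,1],[-0.03,0,-0.006,0,0,0,1],[-0.03,0,-0.006,0,0,0,1],[-0.03,0,-0.006,0,0,0,1],[-0.03,0,-0.006,0,0,0,1]]' | grep -v tcp
python3 -c "
from h import *
tb()"
```

```text
t: 32.7
position: [497.2, -262.3, 207.7]
ft_force: [-0.9, -5.6, 0.3]
gripper_width: 0.2
yz [-151.8  207.7] M 0.491 th~ -0.194 F 5.4 0.3
```

```bash
python3 -m jog '[[-0.025,0,-0.004,0,0,0,1],[-0.025,0,-0.004,0,0,0,1],[-0.025,0,-0.004,0,0,0,1],[-0.025,0,-0.004,0,0,0,1],[-0.025,0,-0.004,0,0,0,1],[-0.025,0,-0.004,0,0,0,1],[-0.025,0,-0.004,0,0,0,1],[-0.025,0,-0.004,0,0,0,1]]' | grep -v tcp
python3 -c "
from h import *
tb()"
```

```text
t: 33.5
position: [496.7, -258.6, 208.7]
ft_force: [-0.5, -6.5, 1.1]
gripper_width: 1.0
yz [-148.1  208.7] M 0.568 th~ -0.154 F 6.3 1.1
```

```bash
python3 -m jog '[[-0.02,0,-0.002,0,0,0,1],[-0.02,0,-0.002,0,0,0,1],[-0.02,0,-0.002,0,0,0,1],[-0.02,0,-0.002,0,0,0,1],[-0.02,0,-0.002,0,0,0,1],[-0.02,0,-0.002,0,0,0,1],[-0.02,0,-0.002,0,0,0,1],[-0.02,0,-0.002,0,0,0,1]]' | grep -v tcp
python3 -c "
from h import *
tb()"
```

```text
t: 34.3
position: [496.3, -255.8, 209.3]
ft_force: [-0.9, -7.5, 1.4]
gripper_width: 0.5
yz [-145.2  209.3] M 0.66 th~ -0.123 F 7.3 1.4
```

```bash
python3 -m jog '[[-0.015,0,-0.001,0,0,0,1],[-0.015,0,-0.001,0,0,0,1],[-0.015,0,-0.001,0,0,0,1],[-0.015,0,-0.001,0,0,0,1],[-0.015,0,-0.001,0,0,0,1],[-0.015,0,-0.001,0,0,0,1],[-0.015,0,-0.001,0,0,0,1],[-0.015,0,-0.001,0,0,0,1]]' | grep -v tcp
python3 -c "
from h import *
tb()"
```

```text
t: 35.1
position: [496.0, -253.6, 209.7]
ft_force: [-0.1, -7.9, 2.4]
gripper_width: 0.4
yz [-143.   209.7] M 0.696 th~ -0.1 F 7.8 2.4
```

```bash
python3 -m jog '[[-0.016,0,0,0,0,0,1],[-0.016,0,0,0,0,0,1],[-0.016,0,0,0,0,0,1],[-0.016,0,0,0,0,0,1],[-0.016,0,0,0,0,0,1],[-0.016,0,0,0,0,0,1],[-0.016,0,0,0,0,0,1],[-0.016,0,0,0,0,0,1]]' | grep -v tcp
python3 -c "
from h import *
tb();rep()"
```

```text
t: 35.9
position: [495.7, -251.4, 210.0]
ft_force: [-0.4, -9.0, 3.6]
gripper_width: 0.3
yz [-140.8  210. ] M 0.776 th~ -0.077 F 8.8 3.6
t 35.9 tcp f [-100.1 -140.8  210. ] F f [-1.7 -8.8  3.6] [(np.float64(-1.351), np.float64(1.163), np.float64(98.3), 21), (np.float64(1.175), np.float64(1.175), np.float64(92.5), 30), (np.float64(2.438), np.float64(1.182), np.float64(94.0), 20)]
```

```bash
python3 -m jog '[[0.3,0,0,0,0,0,1],[0.5,0,0,0,0,0,1],[0,0,-1,0,0,0,1],[0,0,-1,0,0,0,1],[0,0,-1,0,0,0,1],[0,0.6,-1,0,0,0,1],[0,1,-0.5,0,0,0,1],[0,1,0,0,0,0,1]]'
python3 -m jog '[[0,1,0,0,0,0,1],[0,1,0,0,0,0,1],[0,1,0,0,0,0,1],[0,0,0,0,0,0,1],[0,0,0,0,0,0,1],[0,0,0,0,0,0,1],[0,0,0,0,0,0,1],[0,0,0,0,0,0,1]]'
python3 - <<'E'
from h import *
o,S=rep();T=read_camera("top")
cv2.imwrite("pics/s10.png",S["img"]);cv2.imwrite("pics/t10.png",T["img"])
E
```

```text
t: 36.75
position: [446.6, -273.1, 299.5]
tcp_rot: [-2.383, 2.045, -0.004]
ft_force: [-0.1, 0.7, 0.1]
gripper_width: 0.8
t: 37.55
position: [387.4, -281.8, 297.8]
tcp_rot: [2.384, -2.046, -0.001]
ft_force: [0.3, 0.7, -0.5]
gripper_width: 0.6
t 37.55 tcp f [-211.8 -154.3  297.8] F f [ 0.4  0.6 -0.5] [(np.float64(-0.111), np.float64(1.145), np.float64(94.3), 28), (np.float64(-1.351), np.float64(1.163), np.float64(98.3), 21), (np.float64(1.172), np.float64(1.172), np.float64(92.0), 32), (np.float64(2.461), np.float64(1.204), np.float64(94.9), 28)]
```

View pics/s10.png

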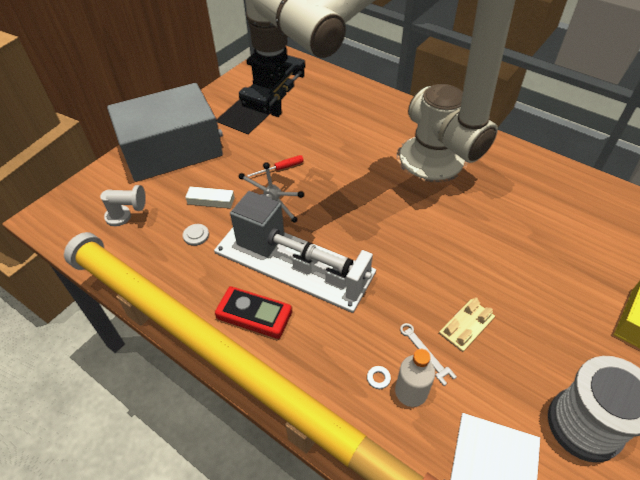

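View pics/t10.png

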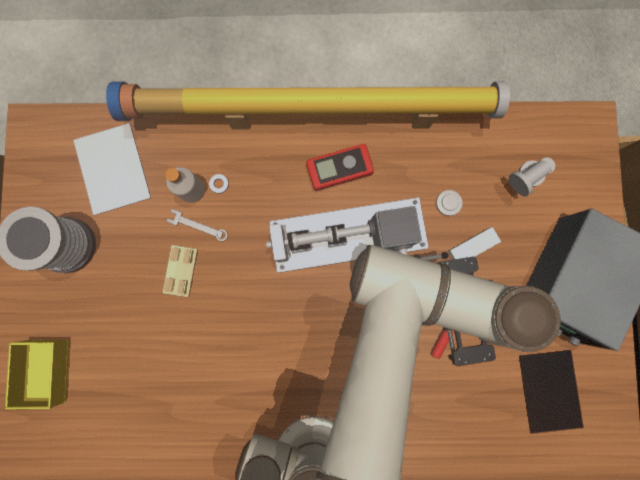

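The nipple (scene about (328,260)) lies in the V supports between pad and stop. The arm is clear, the capstan has not moved since I let go, and the other things are where they were.

```bash
python3 -c "
from workcell import *
print(hand_in())"
```

```text
the job is handed in; nothing more can be done
None
```

The nipple is clamped in the leak-test fixture at an estimated 20 N. I handed the job in at about 37.6 s of the 72 s allowed; no verdict was reported.

**What I did:**
- I picked the nipple from its rest, laid it into the V supports and let go of it.
- I pushed four spokes over in turn, from capstan angle about 1.0 to about 4.98 rad, slowly over the last part.
- I then drew the gripper clear of everything.

**Clamping force:** the readings agree on about 20 N.
- Before contact the turning torque was about 0.49 Nm, against the stated 0.5 Nm. It began to rise at about 4.83 rad.
- The rise was close to 2.35 Nm/rad, which is what the 12 N/mm spring predicts.
- I stopped at 0.776 Nm, which gives 20 to 21 N. The travel since contact gives about 19 N. No reading suggested it came near 45 N.

**Last checks:**
- The final pictures show the nipple seated between pad and stop. The bystanders looked unmoved by eye, though the arm hides part of the screwdriver in the last top view.
- The capstan angle was unchanged after release and the force on the tool was near zero.

**Readings that disagreed:**
- While pushing the third spoke, the torque briefly read 0.56 to 0.59 Nm and then fell back to 0.55. I took this as noise, and the fourth spoke's steady 0.48 to 0.49 Nm bore that out.
- The two cameras placed the fixture and the nipple about 3 mm apart, within what the V supports and the grasp could take up.

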